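# Flip out the sighting target's kickstand and hold the target upright

### The job

The tilting sighting target is parked leaning back on its hub. While it still leans back, flip its orange kickstand sideways over centre so that it drops fully down in front, then bring the target upright and finish while still holding it upright and still, clear of both its back stop and its kickstand: let go and it tips over. Do not let it flop onto its face, and leave the torch, the clear canister and the black filter cube where they stand.

Things in the scene. Friction and masses are not known exactly. Their poses are not given: they have to be found in the camera images.
- hub (a point): Centre of the target's pivot (hub) axis, 28 mm above the table, on a dark steel foot plate (110 x 150 x 12 mm, bolted to the table; its place and yaw vary). Its x axis points level to the back of the target, y along the pivot axis to the target's left seen from the front, z up; the target's front looks to -x. These axes do not tilt with the target.
- target_top (a point): Middle of the tilting target's top edge, 137 mm from the hub axis. The target is a framed white panel 130 mm wide (along y); its top rail, to be gripped from above, is aluminium, 130 mm long, 24 mm high, 10 mm thick. A dark round mount (62 mm across, centre 66 mm above the hub axis) stands 24 mm out in front. Axes tilt with the target.
- target (a joint): Lean of the target about the hub axis, rad: 0 = upright, negative = back, positive = forward. Back stop -0.30, where it rests at the start; front stop 0.35. It turns freely: it balances at about -0.1, tips back beyond that, and tips forward from upright, coming to rest on the lowered kickstand at 0.15 to 0.2. It weighs about 1.1 kg.
- kickstand (a joint): Turn of the kickstand about its slanted pivot, rad: 0 = folded up, leaning 0.26 to the left (+y) of straight up in the target's plane; grows as it swings over to the right (-y), then round and down to the front; about 3.34 = fully down (stop at 3.37). It turns freely (60 g): below 0.26 it falls back to 0, beyond it drops fully down by itself. It takes well under 1 N at the tip.
- kickstand_pivot (a point): Pivot of the kickstand, an orange ball joint on the target's right edge: 75 mm above the hub axis along the target, 90 mm to the right (-y) of its middle. It moves with the target.
- kickstand_tip (a point): Centre of the 16 mm round black rubber tip of the kickstand, 118 mm from its pivot; the leg is a 9 mm orange rod. Folded up it leans over the panel's right end: about 205 mm above the table, 45 mm above the parked top rail. Swinging over, it reaches up to 200 mm to the right of the target's middle; fully down it is 85 mm in front of the hub axis.
- torch_mid (a point): Black torch standing on end, 28 mm across, 85 mm high; its centre. Leave it.
- objective_canister_mid (a point): Clear round canister with a black lid, 51 mm across, 71 mm high; its centre. Leave it.
- filter_cube_mid (a point): Black filter cube, about 40 mm each way; its centre. Leave it.

How it is judged:
On the way:
1. the kickstand is fully down while the target still leans back (value of joint kickstand above 3.15 rad and value of joint target below -0.15 rad), for 0.2 s.
At the end, for the whole second after the job is handed in: The kickstand is fully down (joint above 3.15), the target is upright within 0.07 rad and still (under 0.1 rad/s), and the fingers are holding it (over 0.3 N) (value of joint kickstand above 3.15 rad and value of joint target between -0.07 and 0.07 rad and velocity of joint target between -0.1 and 0.1 rad/s and contact force between the fingers and target above 0.3 N); the arm keeps its last pose, push and grip.
It fails at once if the target flops forward (lean over 0.28) (value of joint target above 0.28 rad).
It fails at once if torch, canister or filter cube moved more than 25 mm or knocked over (distance of any of torch_mid, objective_canister_mid, filter_cube_mid from where it was at the start of the episode above 0.025 m or angle between any of torch_mid, objective_canister_mid, filter_cube_mid's own z axis and vertical above 0.5 rad).
It also fails if it takes over 32 s, if anything falls off the work surface, if the arm or the gripper's body presses on something with over 40 N, if the wrist force passes 120 N, or if a joint passes its speed limit or range.

### The arm

A 6-joint arm with a two-finger parallel gripper is mounted at the origin on a cart in front of the work surface, level with it; the furniture and walls round the work are solid. World frame = base frame: x ahead of the robot, y to its left, z up, the work surface at z = 0. Lengths are in m, angles in rad, forces in N, time in s.
With the tool pointing down it reaches from about 0.4 to 0.825 m from the base axis. Payload 7 kg.
Tool frame: the origin (TCP) lies on the centre line of the jaws, within the pads' length; the fingertips stand 25 mm ahead of it and the grasp point (between the pads) lies 6 mm ahead of it; z points along the fingers, y is the direction in which the jaws open and shut (so a half turn about z gives the same grasp; the last joint's range is limited). The gripper opens to 88 mm and grips with 3 to 60 N. Pads are 19 mm wide; open, the fingers measure 130 mm over their backs; the gripper's body (78 mm by 193 mm) begins 47 mm behind the grasp point.
Start: joints at [-0.944, 0.359, 0.012, 0, -1.224, -0.288], TCP at [0.224, -0.637, 0.252] pointing down, gripper open.
Joint ranges: [-3.07, 3.07], [-1.43, 2.12], [-1.02, 1.25], [-3.03, 1.67], [-3.05, -0], [-3.03, 3.03]. Speed limits (rad/s): [2.39, 2.39, 3.01, 3.14, 3.14, 3.14].

### API

Orientations are given as [roll, pitch, yaw] about the fixed x, y, z axes, in that order (R = Rz(yaw) Ry(pitch) Rx(roll)).
In Python, from station import * gives the robot as it stands. The module is installed in compiled form; this text tells all that it offers.
- The arm moves only by the tool step_arm, never from a script. Its argument "commands" is text: rows parted by semicolons, each of 6 numbers parted by spaces: the shift along the tool's x, y, z in mm, then the turn, a rotation vector about the tool's x, y, z in rad. A call has 1 to 8 rows; each row shifts and turns the commanded pose from where the row before left it, along the tool's axes as they then stand; what a row does not reach is not made up. A row lasts 1/8 s, in which the tool goes at most 62.5 mm and 10.7 degrees, less where a joint would pass 70% of its speed; a pose out of reach is approached as far as the arm can. A call is refused whole if a number of a shift passes 62.5 or a number of a turn 0.188, either way. A call with a gripper value outside its range is refused whole. "jaw" is the finger opening in mm, from 0 to 87.6, set as the call begins (left out, the last holds). The fingers move at their own pace and stop on an object; "grip_force" is the grip in N (left out, the last holds). Time passes only in rows, so rows that do not move let the fingers close. It gives the time, the measured TCP pose, the force and the opening at its end, in the units of the state.
- get_state(): the state, without advancing time (a new reading comes with each control period).
- grab_frame(name): name is "scene" or "top"; returns a dict with "frame" (384x512x3 uint8, red, green, blue), "fovy" (degrees; the focal length in pixels is half the picture's height over the tangent of half this angle, whatever the lens; pixels are square), "cx", "cy" (the principal point, pixels), "rvec" (rotation vector, rad) and "tvec" (3), from world to camera coordinates, as OpenCV has them. Camera axes: x right, y down, z forward; pixel columns grow to the right and rows downward; lengths in m; the calibration is good to about 2 mm. A picture is of the moment at which its call begins. There is no depth.
- job_done(): hands the job in, once; it reports no verdict.
Trained networks look in a picture, given as the dict that the camera call returned (one of the last four; its "shot" number tells which), for a name from the list of things; names that differ only in an ending like _2 or _b are one class to them, and where a whole thing is asked for, a point or a joint stands for the part that bears it (a point fixed in the world has none). Each returns a list of dicts, best first, with "conf" (0 to 1); they miss things now and then, are a little off and sometimes report something else, mostly with a low value. They report only what shows in the picture. A call takes as long as a camera call.
- recognise(picture, name): "pixel" ([column, row] in pixels, amid what is visible of it).
The state is a dict: "t": time; "q": joint angles; "qd": joint speeds; "joint_efforts": joint torques, N m; "eef_pos": TCP position; "ee_rot": TCP orientation; "force": force on the tool from outside, world axes, zero at the start; "moment": the same for the moment, N m; "width": finger opening in m.
Only numpy, scipy, OpenCV 4.12 (cv2) and the standard library are available. Lean on these libraries where they do the work, as an engineer would, in place of code of your own. Each camera call takes 0.05 s, during which the arm holds its last target.

## Working session

There is one attempt and no reset: what is moved stays moved. The work goes in short steps, Python scripts to look and compute and a tool call to move; the robot and the scene stay as the last step left them, time stands still between calls to the robot, and variables do not carry over. Pictures are saved under pics/ and viewed, and the job is handed in when it is done.

Besides the shell and the picture viewer there is one more tool, called after "Emit:" in YAML: its name, and indented under it one key for each argument. step_arm: Moves the arm, as the interface text tells. Its arguments: {"type":"object","properties":{"commands":{"type":"string"},"jaw":{"type":"number"},"grip_force":{"type":"number"}},"required":["commands"]}

```bash
mkdir -p pics; cat > h.py <<'E'
import numpy as np, cv2
from station import *
def P(f):
    h=f["frame"].shape[0]; F=h/2/np.tan(np.radians(f["fovy"])/2)
    K=np.array([[F,0,f["cx"]],[0,F,f["cy"]],[0,0,1]]); R=cv2.Rodrigues(np.array(f["rvec"],float))[0]
    return K,R,np.array(f["tvec"],float).reshape(3)
def proj(f,X):
    K,R,t=P(f); x=(R@np.atleast_2d(X).T).T+t; x=x@K.T; return x[:,:2]/x[:,2:]
def ray(f,p):
    K,R,t=P(f); d=R.T@np.linalg.solve(K,[p[0],p[1],1]); return -R.T@t,d/np.linalg.norm(d)
def atz(f,p,z):
    o,d=ray(f,p); return o+d*(z-o[2])/d[2]
def tri(fa,pa,fb,pb):
    a,u=ray(fa,pa); b,v=ray(fb,pb)
    s=np.linalg.lstsq(np.c_[u,-v],b-a,rcond=None)[0]; A=a+s[0]*u;B=b+s[1]*v
    return (A+B)/2,np.linalg.norm(A-B)
def save(f,n,s=1.5):
    im=cv2.cvtColor(f["frame"],cv2.COLOR_RGB2BGR); cv2.imwrite("pics/"+n,cv2.resize(im,None,fx=s,fy=s,interpolation=cv2.INTER_CUBIC))
E
python3 - <<'E'
from h import *
import pickle
a=grab_frame("scene");b=grab_frame("top")
save(a,"s0.png");save(b,"t0.png")
for n in ["hub","target_top","target","kickstand","kickstand_pivot","kickstand_tip","torch_mid","objective_canister_mid","filter_cube_mid"]:
    ra=recognise(a,n);rb=recognise(b,n)
    print(n,[(np.round(r["pixel"]),round(r["conf"],2)) for r in ra[:2]],[(np.round(r["pixel"]),round(r["conf"],2)) for r in rb[:2]])
    if ra and rb: print("   ",np.round(tri(a,ra[0]["pixel"],b,rb[0]["pixel"])[0],3),tri(a,ra[0]["pixel"],b,rb[0]["pixel"])[1])
pickle.dump((a,b),open("f0.pkl","wb"))
print(get_state())
for f in(a,b): print(ray(f,(256,192)))
E
```

```text
hub [(array([273., 204.]), 0.91)] [(array([265., 175.]), 0.77), (array([218., 176.]), 0.73)]
    [0.546 0.023 0.083] 0.0021614666021105558
target_top [(array([268., 191.]), 0.65)] [(array([267., 165.]), 0.76)]
    [0.569 0.018 0.105] 0.001368776435530899
target [(array([269., 194.]), 0.73)] [(array([267., 166.]), 0.82)]
    [0.568 0.018 0.096] 0.0002664476491690804
kickstand [(array([286., 164.]), 0.65)] []
kickstand_pivot [(array([280., 154.]), 0.45)] []
kickstand_tip [(array([281., 159.]), 0.66)] [(array([266., 167.]), 0.45)]
    [0.528 0.025 0.251] 0.0033557826629588344
torch_mid [(array([232., 237.]), 0.72)] [(array([221., 177.]), 0.67)]
    [0.553 0.146 0.036] 0.011234771238220415
objective_canister_mid [(array([218., 255.]), 0.77)] [(array([196., 178.]), 0.85), (array([266., 168.]), 0.38)]
    [0.54  0.209 0.035] 0.008632018528155223
filter_cube_mid [(array([325., 197.]), 0.52)] [(array([321., 191.]), 0.59)]
    [ 0.513 -0.139  0.024] 0.00949912846010796
{'t': 1.0, 'q': array([-9.43923783e-01,  3.58585435e-01,  1.18864134e-02, -3.14185192e-06,
       -1.22410898e+00, -2.88119429e-01]), 'qd': array([ 2.45755253e-05,  9.62146705e-04,  1.27270628e-03,  1.60995309e-03,
       -1.79027793e-04,  8.60529440e-04]), 'joint_efforts': array([-2.32181856e-04, -5.82388616e+01,  2.93315166e+01,  7.00274259e+00,
        1.24697582e-02, -1.98611338e-05]), 'eef_pos': array([ 0.22429205, -0.63661107,  0.25156418]), 'ee_rot': array([ 3.14158062e+00, -4.84986496e-07, -2.80284061e+00]), 'force': array([ 0.68475198,  0.22282691, -0.28322583]), 'moment': array([-0.00284001,  0.02399059, -0.0411231 ]), 'width': 0.0876386751247681}
(array([0.05462478, 0.47903112, 0.84214983]), array([ 0.5291559 , -0.43090478, -0.73096861]))
(array([0.32039025, 0.06538493, 1.15911133]), array([ 0.16484848, -0.01791934, -0.98615611]))
```

View pics/s0.png

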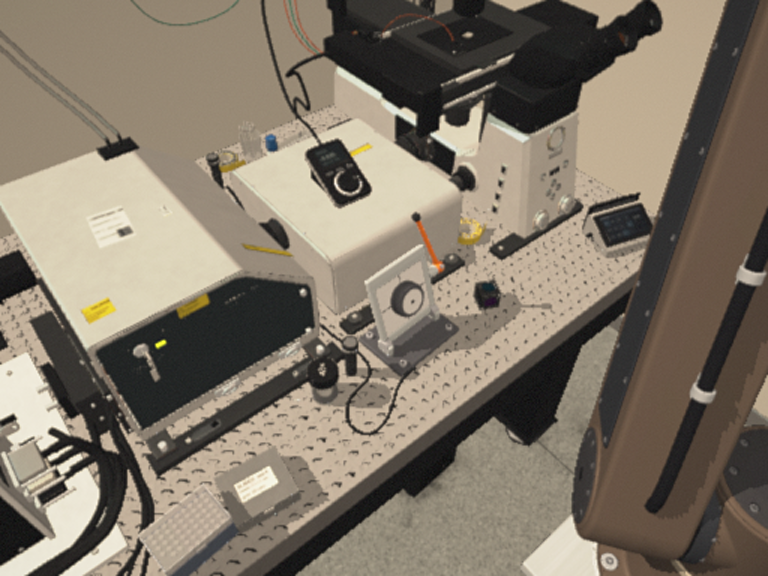

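View pics/t0.png

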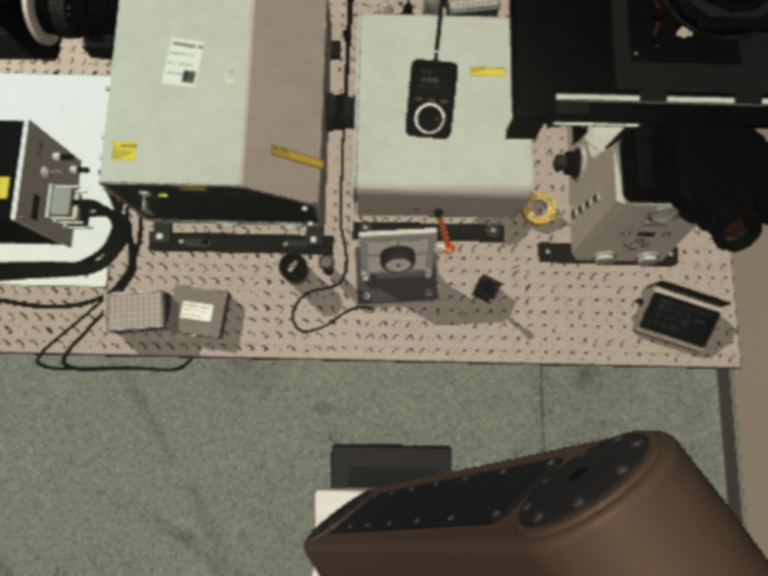

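```bash
python3 - <<'E'
import pickle,cv2
a,b=pickle.load(open("f0.pkl","rb"))
for f,n,(x,y,w,h) in((a,"s0c.png",(200,130,150,140)),(b,"t0c.png",(180,110,170,110))):
    im=cv2.cvtColor(f["frame"],cv2.COLOR_RGB2BGR)[y:y+h,x:x+w]
    s=4
    im=cv2.resize(im,None,fx=s,fy=s,interpolation=cv2.INTER_CUBIC)
    for k in range(0,w,20): cv2.putText(im,str(x+k),(k*s,8),0,.3,(0,0,255),1); cv2.line(im,(k*s,10),(k*s,14),(0,0,255),1)
    for k in range(0,h,20): cv2.putText(im,str(y+k),(0,k*s+4),0,.3,(0,0,255),1)
    cv2.imwrite("pics/"+n,im)
E
```

```text
(no output)
```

View pics/s0c.png

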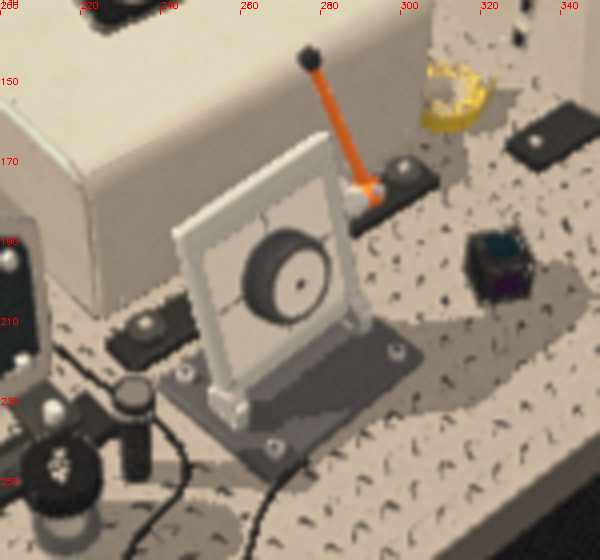

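View pics/t0c.png

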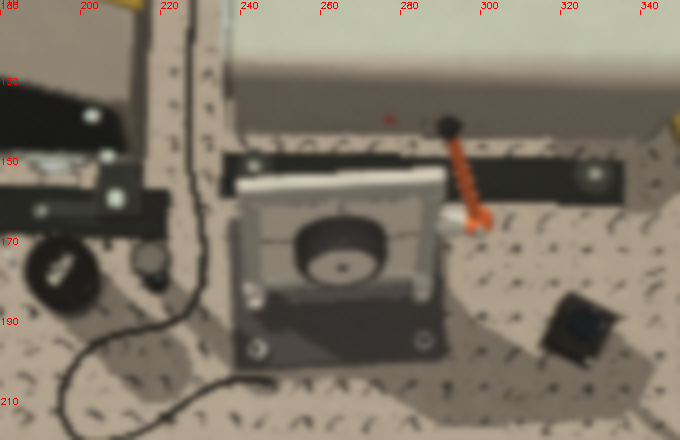

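```bash
cat > fit.py <<'E'
from h import *
import pickle
from scipy.optimize import least_squares
def hubR(yaw): c,s=np.cos(yaw),np.sin(yaw); return np.array([[c,-s,0],[s,c,0],[0,0,1]])
def tp(p,lean,loc):  # loc in target frame (x back,y left,z up), lean>0 forward(-x)
    x,y,yaw=p[:3]; c,s=np.cos(lean),np.sin(lean)
    l=np.atleast_2d(loc); v=np.c_[l[:,0]*c-l[:,2]*s,l[:,1],l[:,0]*s+l[:,2]*c]
    return v@hubR(yaw).T+[x,y,.028]
if __name__=="__main__":
    a,b=pickle.load(open("f0.pkl","rb"))
    r=.26
    for k,(pa,pb) in dict(tip=((277.2,144.7),(292,141.7)),piv=((293.5,177),(300,164.7)),tl=((244.2,188),(239.2,156)),tr=((282,163.7),(291,153.2))).items(): print(k,tri(a,pa,b,pb))
    loc=np.array([[0,-.09+.118*np.sin(r),.075+.118*np.cos(r)],[0,-.09,.075],[0,.065,.137],[0,-.065,.137]])
    foot=np.array([[-.055,.075,-.016],[-.055,-.075,-.016]])
    oa=np.array([[277.2,144.7],[293.5,177],[244.2,188],[282,163.7]]); ob=np.array([[292,141.7],[300,164.7],[239.2,156],[291,153.2],[238.7,202.5],[291.2,198.8]])
    def res(p):
        W=tp(p,p[3],loc); Wf=tp(p,0,foot)
        return np.r_[(proj(a,W)-oa).ravel(),(proj(b,W)-ob[:4]).ravel(),0*(proj(b,Wf)-ob[4:]).ravel()]
    s=least_squares(res,[.53,.02,0,-.3]); print(s.x); print(np.round(s.fun.reshape(-1,2),1))
    W=tp(s.x,s.x[3],loc); print(W.round(4)); print(proj(b,tp(s.x,0,foot)),ob[4:])
E
python3 fit.py
```

```text
tip (array([ 0.602478  , -0.03492762,  0.20923727]), np.float64(0.0007808727795370962))
piv (array([ 0.57117938, -0.06835786,  0.10132023]), np.float64(0.0024225504496564166))
tl (array([0.57671771, 0.09035079, 0.15970976]), np.float64(0.0005730790286766136))
tr (array([ 0.58766158, -0.0391116 ,  0.15453153]), np.float64(0.002042889925939992))
[ 0.54176997  0.0213437   0.0781985  -0.30036583]
[[-0.1  0.5]
 [-0.9  0.7]
 [ 0.1 -0.1]
 [ 0.1 -1.5]
 [-0.6  0.1]
 [-0.5  0.6]
 [ 0.5  0. ]
 [ 0.9  0.1]
 [ 0.   0. ]
 [ 0.   0. ]]
[[ 0.6022 -0.0338  0.2086]
 [ 0.5709 -0.0666  0.0996]
 [ 0.5771  0.0893  0.1589]
 [ 0.5873 -0.0403  0.1589]]
[[238.81478154 202.63737953]
 [292.49478714 199.64247573]] [[238.7 202.5]
 [291.2 198.8]]
```

```bash
python3 - <<'E'
from h import *
import pickle,cv2
a,b=pickle.load(open("f0.pkl","rb"))
print("boxtopL",tri(a,(222,172.5),b,(238,127)))
print("box bottom L",atz(a,(225,209),0),atz(b,(238,141),0))
print(atz(a,(307,146),0.0))
# project lines for a box front at guesses
from fit import *
p=[.5418,.0213,.0782]
# overlay grid points of candidates
for f,n in((a,"bx_s.png"),(b,"bx_t.png")):
    im=cv2.resize(cv2.cvtColor(f["frame"],cv2.COLOR_RGB2BGR)[90:260,170:360],None,fx=4,fy=4,interpolation=cv2.INTER_CUBIC)
    for z,c in((0,(0,0,255)),(.1,(0,255,0)),(.15,(255,0,0)),(.2,(255,0,255))):
        q=proj(f,np.array([[.7,y,z] for y in np.arange(-.15,.2,.05)]))
        for u in q: cv2.circle(im,tuple(int(v) for v in (u-[170,90])*4),3,c,-1)
    cv2.imwrite("pics/"+n,im)
E
```

```text
boxtopL (array([0.65472346, 0.09676131, 0.15545895]), np.float64(0.0033516511689720804))
box bottom L [ 6.68776101e-01  9.06260644e-02 -1.11022302e-16] [0.66261942 0.09919881 0.        ]
[ 7.17832179e-01 -2.75553733e-01  1.11022302e-16]
```

View pics/bx_s.png

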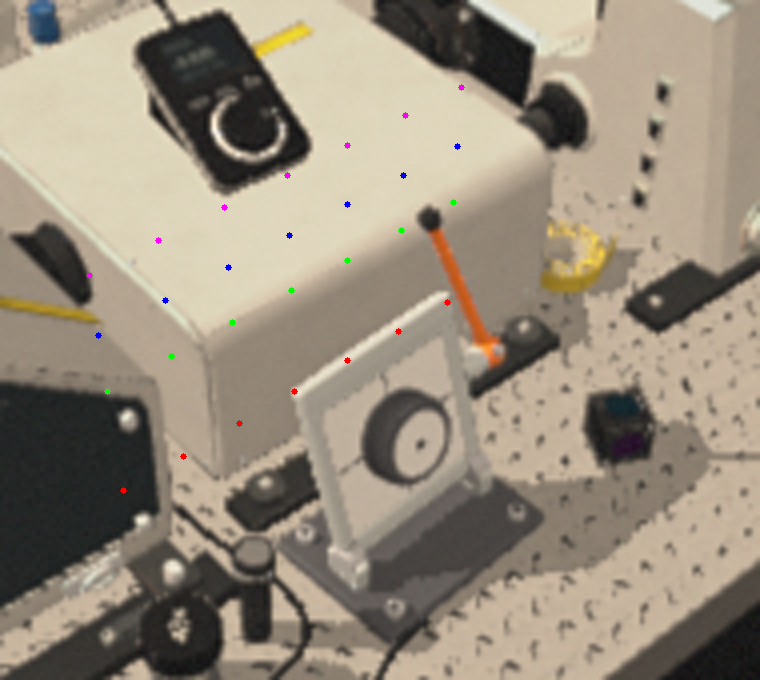

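View pics/bx_t.png

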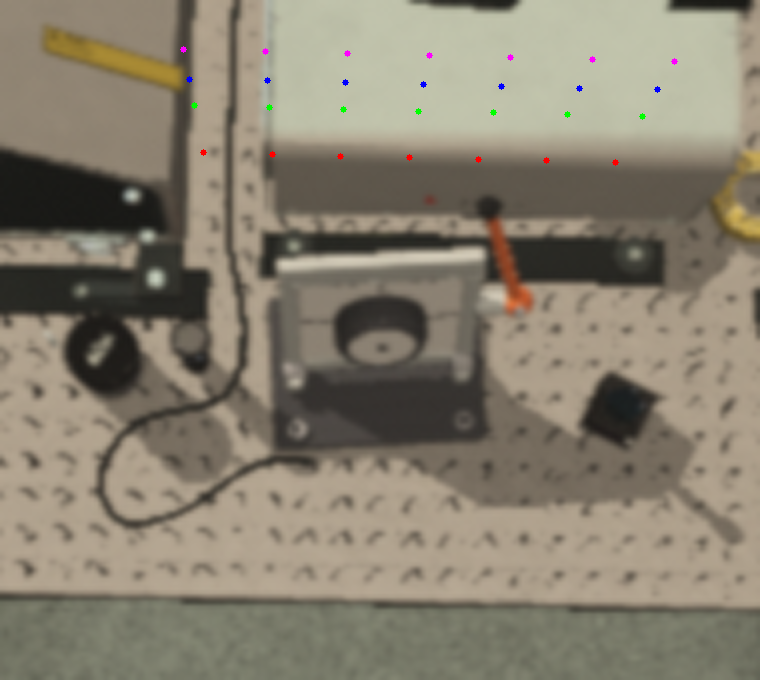

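```bash
cat > plan.py <<'E'
import numpy as np
from scipy.spatial.transform import Rotation as Ro
def rpy(r): return Ro.from_euler("xyz",r)
def plan(p,r,wps):
    """wps: list of (pos, rpy, nrows); prints rounded rows"""
    p=np.array(p,float); R=rpy(r); rows=[]
    for pos,rr,n in wps:
        pos=np.array(pos,float); Rt=rpy(rr); w=(R.inv()*Rt).as_rotvec(); p0=p.copy()
        R0=R
        for k in range(n):
            tgt=p0+(pos-p0)*(k+1)/n; Rk=R0*Ro.from_rotvec(w*(k+1)/n)
            d=np.round(R.inv().apply(tgt-p)*1000,1); ww=np.round((R.inv()*Rk).as_rotvec(),3)
            rows.append(" ".join("%g"%(v+0) for v in [*d,*ww])); p=p+R.apply(d/1000); R=R*Ro.from_rotvec(ww)
    for i in range(0,len(rows),8): print("; ".join(rows[i:i+8]))
    print("end",p.round(4),R.as_euler("xyz").round(3))
E
python3 - <<'E'
from plan import *
pi=np.pi
plan([.2243,-.6366,.2516],[pi,0,-2.8028],[([.33,-.36,.29],[pi,0,-2.15],6),([.44,-.10,.29],[pi,0,-1.493],6),([.597,.02,.28],[pi,0,-1.493],4)])
E
```

```text
-31.9 37.6 -6.4 0 0 -0.109; -35.9 33.9 -6.4 0 0 -0.109; -39.3 29.9 -6.4 0 0 -0.108; -42.3 25.4 -6.4 0 0 -0.109; -44.8 20.7 -6.4 0 0 -0.109; -46.8 15.6 -6.4 0 0 -0.109; -46.3 8.4 0 0 0 -0.109; -46.9 3.3 0 0 0 -0.11
-47.1 -1.9 0 0 0 -0.109; -46.5 -7 0 0 0 -0.11; -45.5 -12.1 0 0 0 -0.109; -43.9 -16.9 0 0 0 -0.11; -26.8 -41.5 2.5 0 0 0; -26.9 -41.4 2.5 0 0 0; -26.8 -41.5 2.5 0 0 0; -26.9 -41.5 2.5 0 0 0
end [0.597 0.02  0.28 ] [ 3.142  0.    -1.493]
```

Emit:
step_arm:
  commands: "-32 38 -6 0 0 -0.109; -36 34 -6 0 0 -0.109; -39 30 -6 0 0 -0.108; -42 25 -6 0 0 -0.109; -45 21 -6 0 0 -0.109; -47 16 -6 0 0 -0.109; -46 8 0 0 0 -0.109; -47 3 0 0 0 -0.11"
  jaw: 0
  grip_force: 10

```text
t: 2.0
eef_pos: [0.367, -0.2717, 0.288]
ee_rot: [-3.14, 0.0, -1.927]
force: [0.9, 0.5, 0.6]
width: 0.013
```

Emit:
step_arm:
  commands: "-47 -2 0 0 0 -0.109; -46 -7 0 0 0 -0.11; -46 -12 0 0 0 -0.109; -44 -17 0 0 0 -0.11; -27 -41 2 0 0 0; -27 -41 2 0 0 0; -27 -41 2 0 0 0; -27 -41 2 0 0 0"

```text
t: 3.0
eef_pos: [0.5962, 0.0219, 0.2797]
ee_rot: [-3.141, 0.0, -1.493]
force: [0.7, -0.5, 0.2]
width: 0.0006
```

```bash
python3 - <<'E'
from plan import *
from h import *
s=get_state(); print(s["t"],s["eef_pos"],s["ee_rot"],s["q"].round(2),s["width"])
a=grab_frame("scene");save(a,"s1.png")
pi=np.pi
plan(s["eef_pos"],s["ee_rot"],[([.597,.015,.206],[pi,0,-1.493],3),([.597,-.02,.206],[pi,0,-1.493],2),([.597,-.075,.206],[pi,0,-1.493],4)])
E
```

```text
3.0 [0.5962284  0.02186183 0.27966463] [-3.14113700e+00  5.97672249e-05 -1.49253701e+00] [ 0.36  0.21 -0.13  0.   -1.23 -0.29] 0.0005780451031313263
2.3 -0.1 24.6 0 0 0; 2.3 0 24.5 0 0 0; 2.3 -0.1 24.6 0 0 0; 17.4 1.4 0 0 0 0; 17.5 1.3 0 0 0 0; 13.7 1.1 0 0 0 0; 13.7 1.1 0 0 0 0; 13.7 1.1 0 0 0 0
13.7 1 0 0 0 0
end [ 0.597 -0.075  0.206] [-3.141  0.    -1.493]
```

View pics/s1.png

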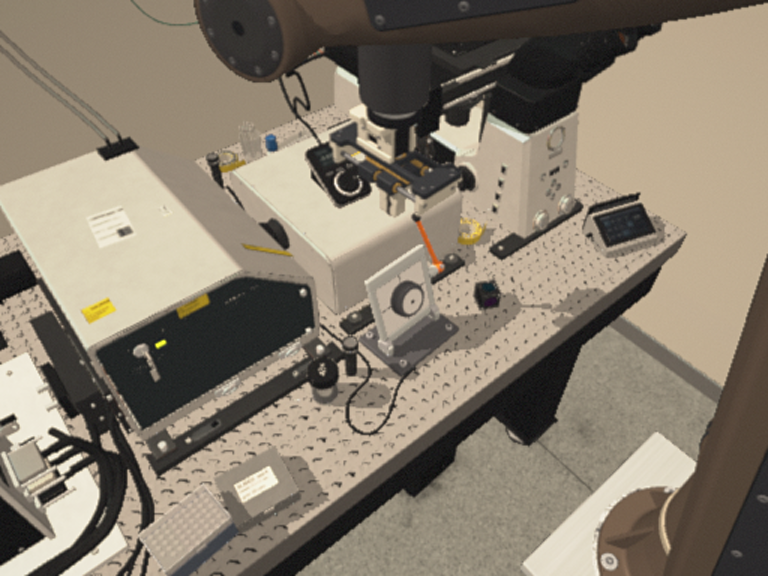

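Emit:
step_arm:
  commands: "2 0 25 0 0 0; 2 0 24 0 0 0; 2 0 24 0 0 0; 17 1 0 0 0 0; 17 1 0 0 0 0; 14 1 0 0 0 0; 14 1 0 0 0 0; 14 1 0 0 0 0"

```text
t: 4.05
eef_pos: [0.5965, -0.0626, 0.207]
ee_rot: [-3.141, 0.0, -1.493]
force: [-0.0, 0.2, 1.2]
width: 0.0006
```

Emit:
step_arm:
  commands: "14 1 0 0 0 0; 6 0 0 0 0 0; 0 0 0 0 0 0; 0 0 0 0 0 0"

```text
t: 4.55
eef_pos: [0.597, -0.0812, 0.2065]
ee_rot: [3.142, 0.0, -1.493]
force: [0.6, 0.7, -0.6]
width: 0.0005
```

```bash
python3 - <<'E'
from plan import *
from h import *
a=grab_frame("scene");save(a,"s2.png");b=grab_frame("top");save(b,"t2.png")
s=get_state(); print(s["t"],s["eef_pos"],s["force"])
for f in (a,b): print([(r["pixel"],r["conf"]) for r in recognise(f,"kickstand_tip")])
E
```

```text
4.65 [ 0.59704595 -0.08107488  0.20655497] [ 0.76250497 -0.06412844 -0.68046237]
[([297.4, 167.1], 0.44)]
[([335.3, 161.9], 0.51)]
```

View pics/s2.png

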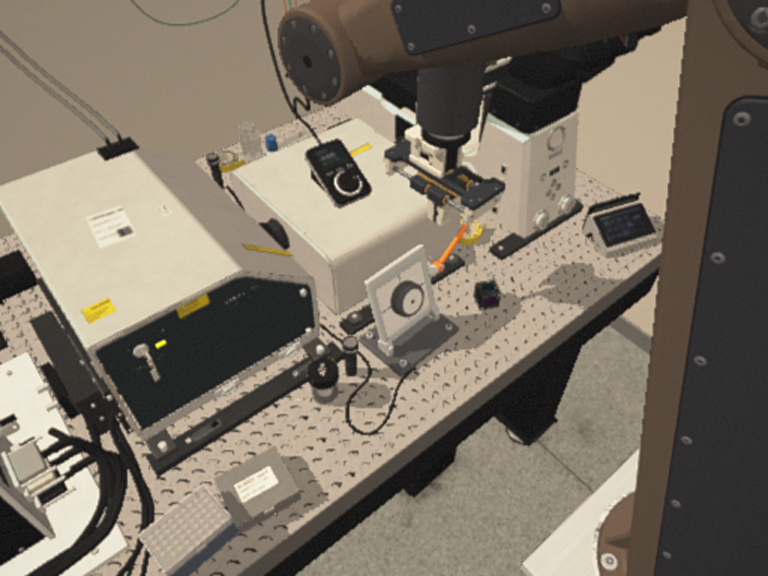

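View pics/t2.png

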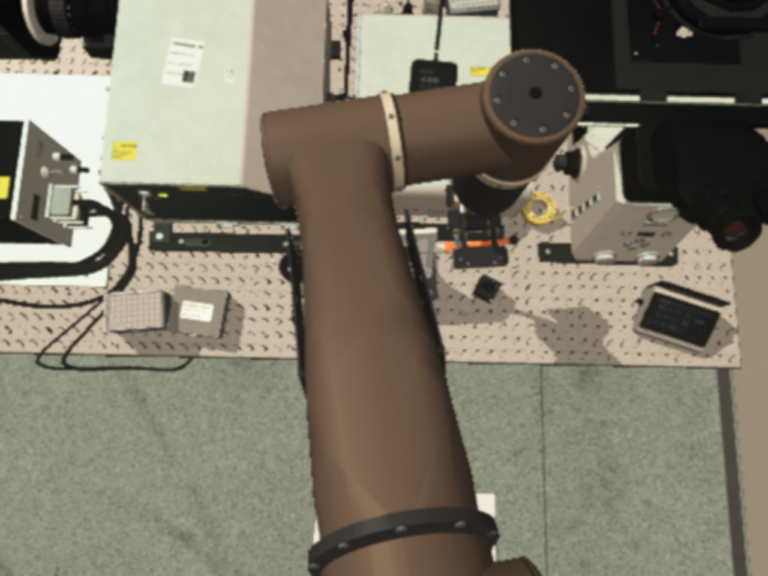

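Emit:
step_arm:
  commands: "-20 0 -15 0 0 0; -30 0 -25 0 0 0; -30 0 -25 0 0 0; -20 0 -5 0 0 0; 0 0 0 0 0 0; 0 0 0 0 0 0; 0 0 0 0 0 0; 0 0 0 0 0 0"
  jaw: 50

```text
t: 5.75
eef_pos: [0.5891, 0.0176, 0.2761]
ee_rot: [3.141, -0.0, -1.494]
force: [-0.2, -0.3, -0.8]
width: 0.0498
```

```bash
python3 - <<'E'
from plan import *
from h import *
from fit import tp,hubR
s=get_state(); print(s["t"],s["eef_pos"],s["ee_rot"],s["width"])
a=grab_frame("scene");save(a,"s3.png")
print([(r["pixel"],r["conf"]) for r in recognise(a,"kickstand_tip")])
P0=[.5418,.0213,.0782]; pi=np.pi
yh=hubR(.0782)@[0,1,0]; t=.2
Rg=Ro.from_rotvec(yh*t)*rpy([pi,0,-1.4926]); e=Rg.as_euler("xyz")
g=tp(P0,-.3,[0,0,.127])[0]; ax=Rg.apply([0,0,1]); tcp=g-.006*ax
print(g,tcp,e)
plan(s["eef_pos"],s["ee_rot"],[(tcp-.06*ax,e,4),(tcp,e,4)])
E
```

```text
5.75 [0.58910322 0.01760667 0.27607795] [ 3.14074721e+00 -2.18904287e-04 -1.49373447e+00] 0.04977766872829288
[([305.3, 193.7], 0.69)]
[0.57921637 0.02423194 0.14932773] [0.58040474 0.02432506 0.15520813] [ 2.94159265e+00 -7.29753200e-07 -1.49259993e+00]
-1.8 -1 15.5 -0.05 0 0; -1.9 -1.7 15.5 -0.05 0 -0.001; -1.8 -2.5 15.3 -0.049 0 0; -1.9 -3.2 15.2 -0.05 0 0; 0 0 15 0 0 0; 0 0 15 0 0 0; 0 0 15 0 0 0; 0 0 15 0 0 0
end [0.5804 0.0243 0.1552] [ 2.942 -0.    -1.493]
```

View pics/s3.png

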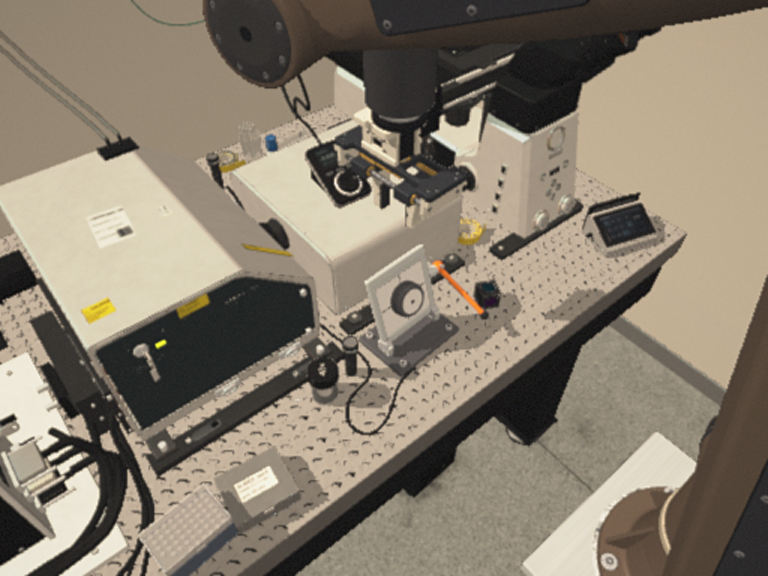

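Emit:
step_arm:
  commands: "-2 -1 15 -0.05 0 0; -2 -2 15 -0.05 0 0; -2 -2 15 -0.05 0 0; -2 -3 15 -0.05 0 0; 0 0 0 0 0 0; 0 0 0 0 0 0"

```text
t: 6.6
eef_pos: [0.5923, 0.0262, 0.2165]
ee_rot: [2.943, -0.0, -1.493]
force: [-0.4, -0.0, 0.3]
width: 0.0501
```

```bash
python3 - <<'E'
from plan import *
from h import *
from fit import tp,hubR
s=get_state(); print(s["t"],s["eef_pos"],s["ee_rot"],s["width"])
a=grab_frame("scene");b=grab_frame("top");save(a,"s4.png");save(b,"t4.png")
for n in ("kickstand_tip","filter_cube_mid"): print(n,[(r["pixel"],r["conf"]) for r in recognise(a,n)],[(r["pixel"],r["conf"]) for r in recognise(b,n)])
P0=[.5418,.0213,.0782]
tip=tp(P0,0,[-.085,-.1,-.02]);print("expected tip",proj(a,tip),proj(b,tip))
E
```

```text
6.6 [0.59227302 0.02623154 0.21652602] [ 2.94290965e+00 -2.51265065e-04 -1.49289831e+00] 0.0501284578434925
kickstand_tip [([305.8, 193.5], 0.44)] [([299.9, 183.6], 0.75)]
filter_cube_mid [([326.1, 197.7], 0.65), ([268.8, 194.0], 0.25)] [([321.5, 194.7], 0.55)]
expected tip [[321.99652878 220.12088386]] [[302.10981136 209.98151039]]
```

View pics/s4.png

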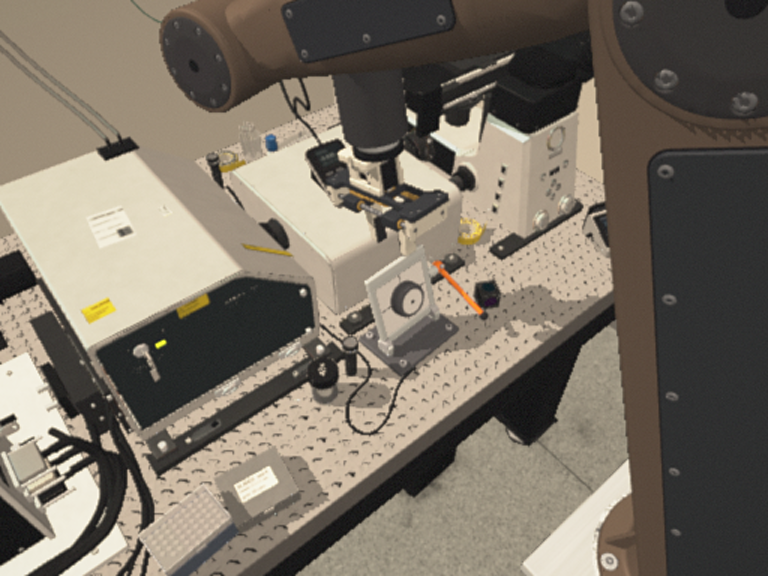

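View pics/t4.png

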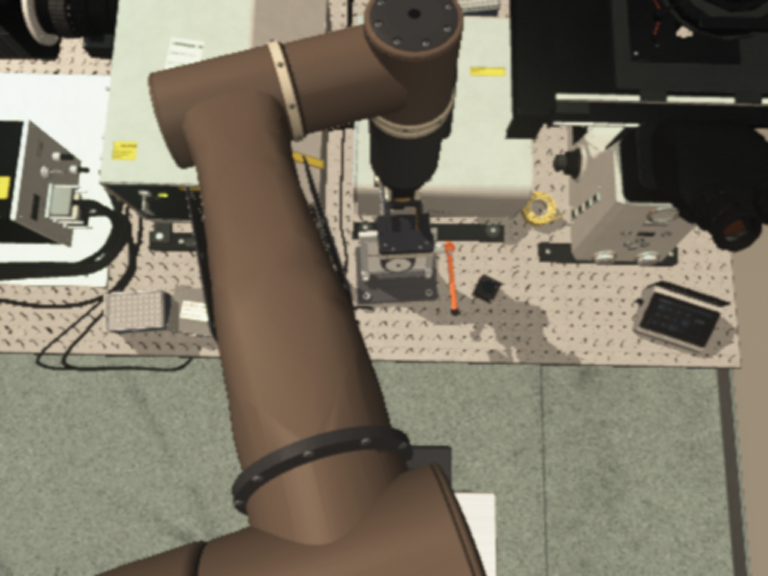

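```bash
python3 - <<'E'
from plan import *
from h import *
from fit import tp,hubR
s=get_state()
a=grab_frame("scene");b=grab_frame("top")
P0=[.5418,.0213,.0782]
tip=tp(P0,-.3,[-.085,-.09,-.006]);print("expected tip",tip,proj(a,tip),proj(b,tip))
print(tri(a,(321.8,210.2),b,(303.3,207.5)))
def dark(f,c):
    x,y=c; im=f["frame"][y-12:y+12,x-12:x+12]; return cv2.resize(cv2.cvtColor(im,cv2.COLOR_RGB2BGR),None,fx=16,fy=16,interpolation=cv2.INTER_NEAREST)
cv2.imwrite("pics/tip.png",np.hstack([dark(a,(322,210)),dark(b,(303,207))]))
pi=np.pi
yh=hubR(.0782)@[0,1,0]; t=.2
Rg=Ro.from_rotvec(yh*t)*rpy([pi,0,-1.4926]); e=Rg.as_euler("xyz")
g=tp(P0,-.3,[0,0,.127])[0]; ax=Rg.apply([0,0,1]); tcp=g-.006*ax
plan(s["eef_pos"],s["ee_rot"],[(tcp,e,4)])
E
```

```text
expected tip [[ 0.46610769 -0.07490712  0.0473872 ]] [[320.77354375 212.27822579]] [[300.25775309 207.66103066]]
(array([ 0.46775698, -0.08221333,  0.04834072]), np.float64(0.00279113999102607))
0.3 -0.2 15.7 0 0 0; 0.3 -0.1 15.7 -0.001 0 0; 0.3 -0.2 15.7 0 0 0; 0.3 -0.2 15.7 -0.001 0 0
end [0.5804 0.0244 0.1552] [ 2.941  0.    -1.493]
```

View pics/tip.png

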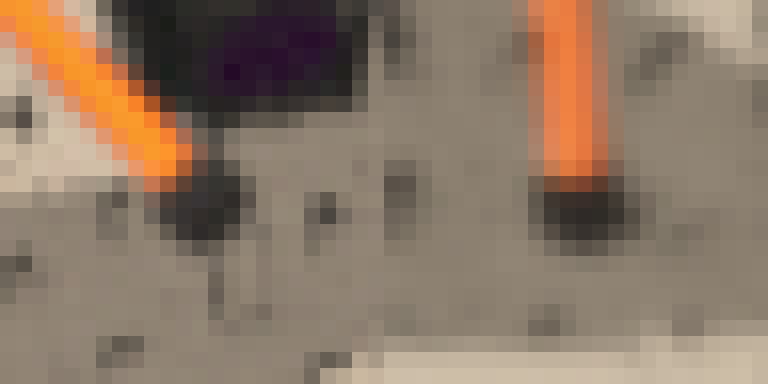

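Emit:
step_arm:
  commands: "0 0 16 0 0 0; 0 0 16 0 0 0; 0 0 16 0 0 0; 0 0 15 0 0 0; 0 0 0 0 0 0"

```text
t: 7.62
eef_pos: [0.5785, 0.0253, 0.1527]
ee_rot: [2.939, -0.001, -1.493]
force: [-0.1, 0.4, 0.1]
width: 0.05
```

```bash
python3 - <<'E'
from plan import *
from h import *
from fit import tp,hubR
s=get_state();print(s["t"],s["eef_pos"],s["force"])
a=grab_frame("scene")
im=cv2.cvtColor(a["frame"],cv2.COLOR_RGB2BGR)[100:250,200:350];cv2.imwrite("pics/s5.png",cv2.resize(im,None,fx=4,fy=4,interpolation=cv2.INTER_CUBIC))
E
```

```text
7.625 [0.5785452  0.0252936  0.15270462] [-0.14084131  0.35977223  0.05029352]
```

View pics/s5.png

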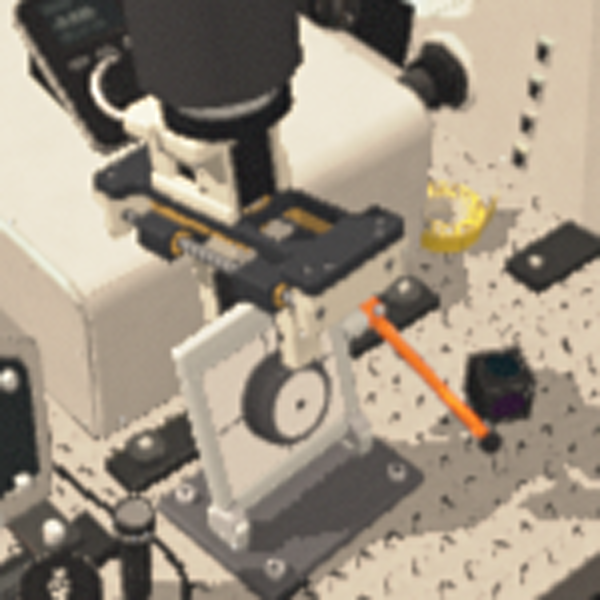

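Emit:
step_arm:
  commands: "0 0 0 0 0 0; 0 0 0 0 0 0; 0 0 0 0 0 0; 0 0 0 0 0 0; 0 0 0 0 0 0"
  jaw: 0
  grip_force: 20

```text
t: 8.3
eef_pos: [0.5795, 0.0255, 0.1547]
ee_rot: [2.941, -0.0, -1.493]
force: [-0.8, 0.4, 2.8]
width: 0.0107
```

```bash
python3 - <<'E'
from plan import *
from h import *
from fit import tp,hubR
s=get_state();print(s["t"],s["eef_pos"],s["ee_rot"],s["force"],s["moment"],s["width"])
P0=[.5418,.0213,.0782]; yh=hubR(.0782)@[0,1,0]
H=np.array([.5418,.0213,.028])
p=s["eef_pos"];R=rpy(s["ee_rot"])
g=p+.006*R.apply([0,0,1]); v=hubR(.0782).T@(g-H); lean=-np.arctan2(v[0],v[2]); print("grasp local",v,"lean est",lean,"axis tilt")
for dth in (-lean,):
    w=[]
    n=6
    for k in range(1,n+1):
        Q=Ro.from_rotvec(-yh*dth*k/n); w.append((H+Q.apply(p-H),(Q*R).as_euler("xyz"),1))
    plan(p,s["ee_rot"],w)
E
```

```text
8.3 [0.57946705 0.025481   0.15467724] [ 2.94143868e+00 -6.83910724e-05 -1.49269823e+00] [-0.81142701  0.42818932  2.79974171] [ 0.29302263  0.43043211 -0.0532195 ] 0.01066403003285949
grasp local [0.03668564 0.00122538 0.12079703] lean est -0.2948446249993708 axis tilt
0 6.5 -0.4 0.049 0 0; 0 6.5 -0.5 0.049 0 0; 0 6.4 -0.4 0.049 0 0; 0 6.5 -0.4 0.05 0 0; 0 6.5 -0.4 0.049 0 0; 0 6.5 -0.5 0.049 0 0
end [0.5411 0.0225 0.1603] [-3.047 -0.    -1.493]
```

Emit:
step_arm:
  commands: "0 5 -0.3 0.037 0 0; 0 5 -0.3 0.037 0 0; 0 5 -0.3 0.037 0 0; 0 5 -0.3 0.037 0 0; 0 5 -0.3 0.037 0 0; 0 5 -0.3 0.037 0 0; 0 5 -0.3 0.037 0 0; 0 4 -0.3 0.036 0 0"

```text
t: 9.3
eef_pos: [0.5401, 0.0225, 0.1597]
ee_rot: [-3.046, 0.0, -1.493]
force: [-4.3, 1.6, 3.1]
width: 0.0107
```

Emit:
step_arm:
  commands: "0 0 0 0 0 0; 0 0 0 0 0 0; 0 0 0 0 0 0; 0 0 0 0 0 0"

```text
t: 9.8
eef_pos: [0.5412, 0.0226, 0.1596]
ee_rot: [-3.047, 0.0, -1.493]
force: [-5.2, 2.0, 5.6]
width: 0.0113
```

```bash
python3 - <<'E'
from plan import *
from h import *
from fit import tp,hubR
import pickle
s=get_state();print(s["t"],s["eef_pos"],s["ee_rot"],s["force"],s["moment"],s["width"],abs(s["qd"]).max())
H=np.array([.5418,.0213,.028])
p=s["eef_pos"];R=rpy(s["ee_rot"])
g=p+.006*R.apply([0,0,1]); v=hubR(.0782).T@(g-H); print("grasp local",v,"lean est",-np.arctan2(v[0],v[2]))
a=grab_frame("scene");b=grab_frame("top");pickle.dump((a,b),open("f6.pkl","wb"))
for f,n in((a,"s6.png"),(b,"t6.png")):
    im=cv2.cvtColor(f["frame"],cv2.COLOR_RGB2BGR)[110:260,200:350];cv2.imwrite("pics/"+n,cv2.resize(im,None,fx=4,fy=4,interpolation=cv2.INTER_CUBIC))
for L in (-.1,-.05,0,.05,.1):
    q=tp([.5418,.0213,.0782],L,[[0,.065,.137],[0,-.09,.075]]); print(L,proj(a,q).round(1).tolist(),proj(b,q).round(1).tolist())
for n in ("torch_mid","objective_canister_mid","filter_cube_mid"): print(n,[(r["pixel"],r["conf"]) for r in recognise(a,n)][:1],[(r["pixel"],r["conf"]) for r in recognise(b,n)][:1])
E
```

```text
9.8 [0.54124762 0.02255389 0.15963018] [-3.04674524e+00  5.32474190e-06 -1.49285992e+00] [-5.17275669  1.99257041  5.57698143] [0.85751382 2.10386804 0.05238329] 0.011255084737501034 0.0018641596609065116
grasp local [1.15491356e-04 1.29309549e-03 1.25657149e-01] lean est -0.0009190987072969879
-0.1 [[252.1, 192.3], [296.8, 179.7]] [[240.3, 166.1], [300.1, 170.5]]
-0.05 [[254.1, 193.7], [297.9, 180.4]] [[240.4, 168.7], [300.3, 171.9]]
0 [[256.1, 195.2], [298.9, 181.1]] [[240.5, 171.4], [300.4, 173.3]]
0.05 [[258.2, 196.9], [300.0, 181.8]] [[240.7, 174.2], [300.5, 174.7]]
0.1 [[260.2, 198.6], [301.0, 182.7]] [[240.8, 177.0], [300.6, 176.1]]
torch_mid [([233.0, 235.5], 0.68)] []
objective_canister_mid [([214.2, 253.4], 0.92)] []
filter_cube_mid [([326.4, 198.0], 0.74)] [([323.7, 190.0], 0.77)]
```

View pics/s6.png

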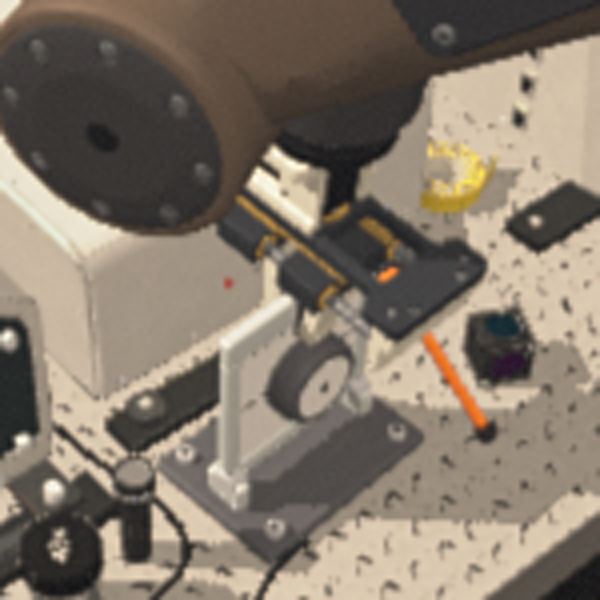

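View pics/t6.png

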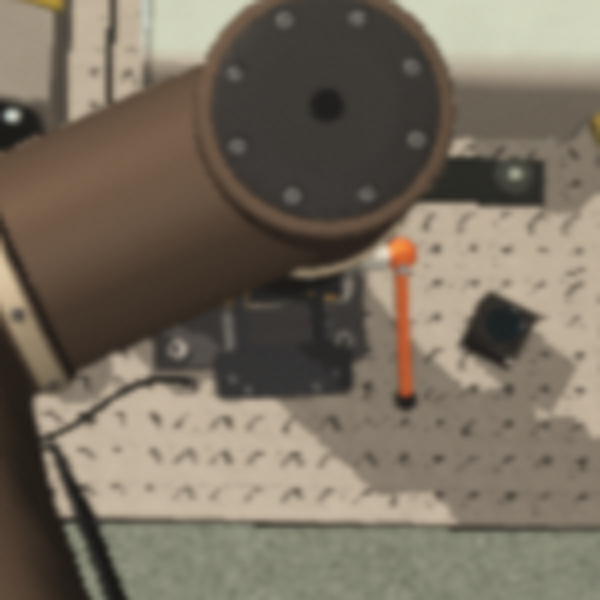

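```bash
python3 - <<'E'
from h import *
from fit import tp,hubR
import pickle
from scipy.optimize import minimize_scalar
a,b=pickle.load(open("f6.pkl","rb")); P0=[.5418,.0213,.0782]
H=np.array([.5418,.0213,.028])
ang=lambda X:(lambda v:np.arctan2(v[2],-v[0]))(hubR(.0782).T@(X-H))
t0=np.array([.46775698,-.08221333,.04834072]); t1,e=tri(a,(321.8,217.5),b,(301.2,210.3))
print(t1,e,"tip z; lean change",ang(t0)-ang(t1))
p1,e=tri(a,(298.4,180.7),b,(300.5,172.8)); print("pivot",p1,e)
# overlay leaning models
im=cv2.resize(cv2.cvtColor(a["frame"],cv2.COLOR_RGB2BGR)[150:250,220:320],None,fx=7,fy=7,interpolation=cv2.INTER_CUBIC)
for L,c in((-.07,(0,0,255)),(0,(0,255,0)),(.07,(255,0,0))):
    for x in (-.005,):
        q=proj(a,tp(P0,L,[[x,-.065,.137],[x,.065,.137],[x,.065,0]]));cv2.polylines(im,[((q-[220,150]+.5)*7).astype(np.int32)],False,c,1)
cv2.imwrite("pics/ov.png",im)
E
```

```text
[ 0.46241298 -0.07986097  0.0251933 ] 0.0015214491841205548 tip z; lean change 0.27565803542334577
pivot [ 0.55044347 -0.06851047  0.10297483] 0.0006878968149607522
```

View pics/ov.png

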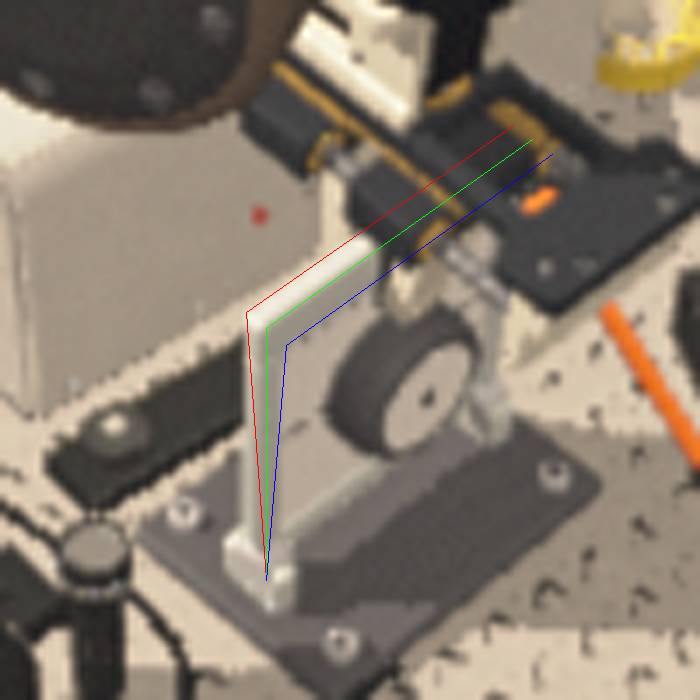

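Emit:
step_arm:
  commands: "0 1 0 0 0 0; 0 0 0 0 0 0; 0 0 0 0 0 0; 0 0 0 0 0 0; 0 0 0 0 0 0; 0 0 0 0 0 0; 0 0 0 0 0 0; 0 0 0 0 0 0"

```text
t: 11.2
eef_pos: [0.5403, 0.0225, 0.1597]
ee_rot: [-3.046, 0.0, -1.493]
force: [-3.3, 2.8, 4.8]
width: 0.0108
```

Emit:
step_arm:
  commands: "0 0 0 0 0 0; 0 0 0 0 0 0; 0 0 0 0 0 0; 0 0 0 0 0 0; 0 0 0 0 0 0; 0 0 0 0 0 0; 0 0 0 0 0 0; 0 0 0 0 0 0"

```text
t: 12.2
eef_pos: [0.5403, 0.0225, 0.1596]
ee_rot: [-3.046, 0.0, -1.493]
force: [-3.9, 2.7, 4.8]
width: 0.0111
```

```bash
python3 - <<'E'
from h import *
from fit import tp,hubR
s=get_state();print(s["t"],s["eef_pos"],s["ee_rot"],s["force"],s["moment"],s["width"],abs(s["qd"]).max())
a=grab_frame("scene");b=grab_frame("top");P0=[.5418,.0213,.0782]
im=cv2.resize(cv2.cvtColor(a["frame"],cv2.COLOR_RGB2BGR)[150:250,220:340],None,fx=6,fy=6,interpolation=cv2.INTER_CUBIC)
for L,c in((-.07,(0,0,255)),(0,(0,255,0)),(.07,(255,0,0))):
        q=proj(a,tp(P0,L,[[-.005,-.065,.137],[-.005,.065,.137],[-.005,.065,0]]));cv2.polylines(im,[((q-[220,150]+.5)*6).astype(np.int32)],False,c,1)
cv2.imwrite("pics/ov2.png",im)
E
```

```text
12.2 [0.54033247 0.02248408 0.15964034] [-3.04617725e+00  8.50289355e-05 -1.49274506e+00] [-3.92059778  2.70623794  4.82546197] [0.85265475 2.02381377 0.09778542] 0.011070926642525396 0.001388972467709924
```

View pics/ov2.png

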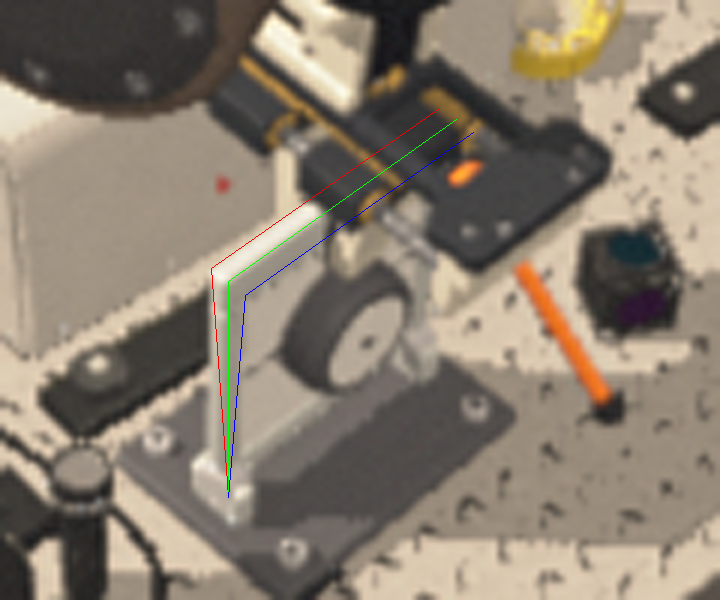

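```bash
python3 -c "
from station import *
print(job_done()); s=get_state(); print(s['t'],s['force'],s['width'])"
```

```text
the job is handed in; nothing more can be done
None
the job is handed in; nothing more can be done
```

The kickstand is down, the target is being held upright by its top rail, and I handed the job in at about t = 12.3 s; no verdict was reported.

**What I did:**
- I pushed the kickstand over centre with closed fingers while the target leaned back at −0.30.
- Before touching the rail I checked that the stand had settled fully down. The tip measured (0.468, −0.082, 0.048), against an expected (0.466, −0.075, 0.047).
- I then gripped the top rail at 20 N and turned the target about the hub axis until it was upright.

**Last checks:**
- **Lean:** the estimates are close but not identical. The arm pose gave about 0.00, and the outline overlay also agreed with 0. The kickstand tip and pivot gave about −0.02. I nudged the target 1 mm forward after that; all of these are well inside ±0.07.
- **Stillness:** over the last second the tool position held within 0.1 mm and the opening read 11 mm, on the rail.
- **Clear of stops:** the kickstand tip was about 25 mm above the table.
- **Other objects:** the torch, canister and cube showed within a few pixels of where they started in the scene view. In the last top view the arm hid the torch and canister, so only the cube was checked there.
- **Force:** a small load of about 7 N and 2 N·m stayed on the wrist, because the tool is tilted about 0.1 rad relative to the rail.

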